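# Post the empty sardine tin through the waste flap

### The job

Get rid of the flat sardine tin lying on the chopping board: push it along the board and through the self-closing steel flap, so that it drops into the waste drawer below. Push the flap open with one fingertip and hold it open while the other finger pushes the tin over the edge from behind, so that the tin is never shoved against the flap while it is still on the board; then come away and let the flap close by itself. Only push, gently: do not squeeze or lift the tin, and leave the teaspoon on the board, the garlic and the tumbler where they are.

Things in the scene. Friction and masses are not known exactly. Their poses are not given: they have to be found in the camera images.
- station: Chopping board on a white drawer unit, fixed. Origin: on the worktop, straight below the middle of the board's back edge; +x points over the board from the drawer handle into the waste chute, +y left seen that way, z up. The flat board top is at z = 130 mm, x = -172 to 0, y = -115 to 115. The drawer below: floor at z = 18 mm, x = -149 to 91, y = -102 to 102, closed all round.
- threshold (a point): Middle of the board's back edge, on the board's top (station x = 0, y = 0, z = 130 mm), where the tin drops off into the chute. The chute mouth lies behind it, x = 0 to 90, y = -78 to 78, between two steel cheek plates 2.5 mm thick that rise from 9 mm above the board top at x = -4 to 47 mm at x = 80; a steel back plate 47 mm high stands at x = 96 to 105.
- flap_angle (a joint): Opening angle of the flap, rad: 0 closed, 1.17 hanging straight down, stop at 1.25. It opens inward: down and away from the board. A spring shuts it (about 0.2 N m closed, 0.3 N m open), so a fingertip needs 2 N at the lip and up to 8 N near the hinge.
- flap: Smooth steel flap 150 mm wide, 3 mm thick. Origin on its hinge pin (radius 5.5 mm, along y) at station x = 90, y = 0, z = 170 mm. Closed, it slopes from the pin down to a round lip at station x = 3 mm, 2 mm above board level. An upright fingertip at board height that moves in +x, or comes down on the slope, pushes it in; the finger's front face may go to x = 84 mm before it meets the pin.
- tin: Flat sardine tin with rounded corners, 63 mm (its x) by 105 mm (y) by 26 mm high, about 0.1 kg, walls slightly tapered to 60 by 100 mm. Origin at the centre of its underside. It lies loose and flat on the board, before the chute mouth, its long side across the board to within about 0.3 rad.
- teaspoon: Steel teaspoon, 130 mm long (its x), 26 mm wide, 11 mm high, origin under its middle, lying on the left part of the board, lengthwise. Stays where it is.
- garlic: Garlic bulb, 60 mm across, 58 mm high, origin under its middle, on the worktop left of the unit. Stays where it is.
- tumbler: Clear drinking glass, 80 mm across, 91 mm high, origin under its middle, on the worktop right of the unit. Stays where it is.

How it is judged (in metres and radians):
On the way, in this order (a step that is already met when the one before it is completed fails the run):
1. a finger holds the flap well open (over 0.25 rad) while the tin is still on the board, its middle before the threshold (value of joint flap_angle above 0.25 rad and contact force between the fingers and flap above 0.2 N and x of tin in the frame of station below 0 m and z of tin in the frame of station above 0.125 m), for 0.1 s.
2. the tin has dropped through the chute into the drawer (z of tin in the frame of station below 0.085 m and x of tin in the frame of station between -0.15 and 0.1 m and y of tin in the frame of station between -0.105 and 0.105 m), for 0.2 s.
At the end, for the whole second after the job is handed in: The tin lies at rest inside the waste drawer (its origin within the drawer's plan and under 85 mm above the worktop), the flap has closed (under 0.06 rad), and the teaspoon, garlic and tumbler are within 20 mm of where they were (all of step 2 and value of joint flap_angle below 0.06 rad and linear speed of tin below 0.02 m/s and distance of each of teaspoon, garlic, tumbler from where it was at the start of the episode below 0.02 m); the robot touches nothing.
It fails at once if the tin is lifted more than 15 mm off the board (height (world z) of tin above 0.145 m).
It fails at once if the tin is squeezed or pushed hard (over 12 N by the fingers) (contact force between the fingers and tin above 12 N).
It fails at once if the tin is shoved against the flap (over 2 N) while its middle is still before the threshold (x of tin in the frame of station below -0.002 m and z of tin in the frame of station above 0.125 m and contact force between tin and flap above 2 N).
It fails at once if the teaspoon, garlic or tumbler is knocked or taken away (moved over 20 mm) (distance of any of teaspoon, garlic, tumbler from where it was at the start of the episode above 0.02 m).
It also fails if it takes over 43 s, if anything falls off the work surface, if the arm or the gripper's body presses on something with over 40 N, if the wrist force passes 120 N, or if a joint passes its speed limit or range.

### The arm

A 6-joint arm with a two-finger parallel gripper is mounted at the origin on a cart in front of the work surface, level with it; the furniture and walls round the work are solid. World frame = base frame: x ahead of the robot, y to its left, z up, the work surface at z = 0. Lengths are in m, angles in degrees, forces in N, time in s.
With the tool pointing down it reaches from about 0.35 to 0.875 m from the base axis. Payload 4.2 kg.
Tool frame: the origin (TCP) lies between the finger pads; the fingertips stand 17 mm ahead of it and the grasp point (between the pads) lies 2 mm behind it; z points along the fingers, y is the line along which they close (so a half turn about z gives the same grasp; the last joint's range is limited). The gripper opens to 87 mm and grips with 3 to 60 N. Pads are 19 mm wide; open, the fingers measure 117 mm over their backs; the gripper's body (75 mm by 190 mm) begins 51 mm behind the grasp point.
Start: joints at [-57.548, 22.042, 0.453, 0, -68.411, -14.817], TCP at [0.189, -0.596, 0.24] pointing down, gripper open.
Joint ranges: [-179.83, 179.83], [-69.29, 118.12], [-61.27, 80.66], [-181.25, 117.63], [-171.15, -9.14], [-177.46, 177.46]. Speed limits (degrees/s): [159.86, 159.86, 180, 180, 180, 180].

### API

Orientations are given as a 3x3 rotation matrix whose columns are the frame's x, y, z axes.
In Python, from station import r gives the robot as it stands.
- The arm moves only by the tool servo_tool, never from a script. Its argument "targets" is a list of rows, each a list of 5 numbers: the shift along the world's x, y, z in units of 30 mm (1.0 is 30 mm), then the turn about the world's z in rad, then the finger opening in mm, from 0 to 87. In form: [[x, y, z, turn, gripper], ...]. A call has exactly 5 rows; each row is the pose to reach, as a shift and turn from the pose commanded when the call began; what a row does not reach only later rows make up. A row lasts 1/12 s, in which the tool goes at most 41.7 mm and 7.16 degrees, less where a joint would pass 70% of its speed; a pose out of reach is approached as far as the arm can. A call with a gripper value outside its range is refused whole. The fingers move at their own pace and stop on an object; the grip force is fixed at half the most. Time passes only in rows, so rows that repeat a pose let the fingers close, or fill a call up. It gives the time, the measured TCP pose, the force, the opening and the grip force at its end, in the units of the state.
- r.sense(): the state, without advancing time (a new reading comes with each control period).
- r.capture(name): name is "scene" or "top"; returns a dict with "pixels" (384x512x3 uint8, red, green, blue), "fx", "fy", "cx", "cy" (pixels), "dist_coeffs" ([k1, k2, p1, p2, k3] as OpenCV has them; the pictures are not rectified), "world_from_camera" (4x4, takes a point from camera to world coordinates). Camera axes: x right, y down, z forward; pixel columns grow to the right and rows downward; lengths in m; the calibration is good to about 2 mm. A picture is of the moment at which its call begins. There is no depth.
- r.finish_job(): hands the job in; it is judged then, once.
The state is a dict: "time_s": time; "joints": joint angles; "joint_velocities": joint speeds; "effort": joint torques, N m; "tcp_pos": TCP position; "ee_rot": TCP orientation; "wrist_force": force on the tool from outside, world axes, zero at the start; "moment": the same for the moment, N m; "gripper_width": opening from 0.0 (shut) to 1.0 (fully open); "gripper_force": force on a finger pad.
Only numpy, scipy, OpenCV 4.12 (cv2) and the standard library are available. Lean on these libraries where they do the work, as an engineer would, in place of code of your own. Each camera call takes 0.05 s, during which the arm holds its last target. There are 200 camera calls.

## Working session

There is one attempt and no reset: what is moved stays moved. The work goes in short steps, Python scripts to look and compute and a tool call to move; the robot and the scene stay as the last step left them, time stands still between calls to the robot, and variables do not carry over. Pictures are saved under pics/ and viewed, at most 10 in all, crops included, and the job is handed in when it is done.

Besides the shell and the picture viewer there is one more tool, called as name(argument=value, ...), one argument or row to a line, values as JSON. servo_tool: Moves the arm, as the interface text tells. Its arguments: {"type":"object","properties":{"targets":{"type":"array","items":{"type":"array","items":{"type":"number"}}}},"required":["targets"]}

```bash
mkdir -p pics; ls; cat > cap.py <<'E'
import sys,cv2,numpy as np,pickle
from station import r
for n in ("scene","top"):
    c=r.capture(n); pickle.dump(c,open(n+".pkl","wb"))
    cv2.imwrite(f"pics/{n}{sys.argv[1]}.png",c["pixels"][:,:,::-1])
s=r.sense(); print(s["time_s"],s["tcp_pos"],s["ee_rot"],s["wrist_force"],s["gripper_width"])
E
python3 cap.py 0
```

```text
pics
0.1 [ 0.18920731 -0.5951358   0.23856309] [[-9.53056934e-01 -3.02790377e-01 -6.84856280e-04]
 [-3.02791139e-01  9.53055109e-01  1.86702310e-03]
 [ 8.73891469e-05  1.98674773e-03 -9.99998023e-01]] [ 0.02491105 -0.7527548  -0.17825928] 0.9980670958700892
```

View pics/scene0.png

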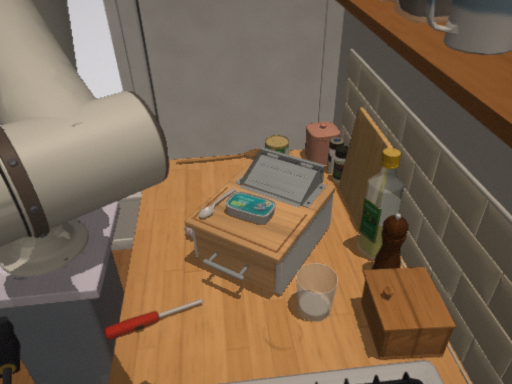

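View pics/top0.png

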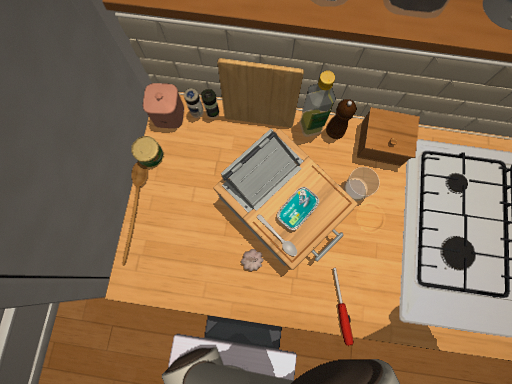

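The scene view shows the tin at about (250,207), with the flap behind it at (285,178). In the top view the tin is at (298,209), the spoon at (277,236), the flap at (260,172), the handle at (326,247), the garlic at (251,261) and the tumbler at (362,183). I'll zoom in on the top view next.

```bash
cat > geo.py <<'E'
import pickle,cv2,numpy as np
def cast(c,uv,z):
    K=np.array([[c["fx"],0,c["cx"]],[0,c["fy"],c["cy"]],[0,0,1]])
    n=cv2.undistortPoints(np.float64(uv).reshape(-1,1,2),K,np.float64(c["dist_coeffs"])).reshape(-1,2)
    T=np.array(c["world_from_camera"]); d=np.c_[n,np.ones(len(n))]@T[:3,:3].T; o=T[:3,3]
    return o+d*((z-o[2])/d[:,2])[:,None]
def proj(c,P):
    K=np.array([[c["fx"],0,c["cx"]],[0,c["fy"],c["cy"]],[0,0,1]])
    W=np.linalg.inv(np.array(c["world_from_camera"]))
    return cv2.projectPoints(np.float64(P).reshape(-1,1,3),cv2.Rodrigues(W[:3,:3])[0],W[:3,3],K,np.float64(c["dist_coeffs"]))[0].reshape(-1,2)
def load(n): return pickle.load(open(n+".pkl","rb"))
E
python3 - <<'E'
from geo import *
for n,(x,y,w,h) in dict(top=(205,120,160,160),scene=(180,140,160,150)).items():
    c=load(n); im=c["pixels"][y:y+h,x:x+w,::-1]
    k=600/h if n=="top" else 4
    im=cv2.resize(im,(int(w*3.75),int(h*3.75)),interpolation=cv2.INTER_CUBIC)
    for i in range(0,w,20): cv2.putText(im,str(x+i),(int(i*3.75),10),0,.35,(0,0,255)); cv2.line(im,(int(i*3.75),12),(int(i*3.75),18),(0,0,255))
    for i in range(0,h,20): cv2.putText(im,str(y+i),(0,int(i*3.75)+4),0,.35,(0,0,255))
    cv2.imwrite(f"pics/{n}crop.png",im); print(np.array(c["world_from_camera"]).round(3)[:3,3],c["fx"],c["dist_coeffs"])
E
```

```text
[ 0.318 -0.035  0.97 ] 351.94151491843724 [-0.01637015  0.          0.          0.          0.        ]
[ 0.435 -0.82   0.709] 425.5747793841044 [0.03379832 0.         0.         0.         0.        ]
```

View pics/topcrop.png

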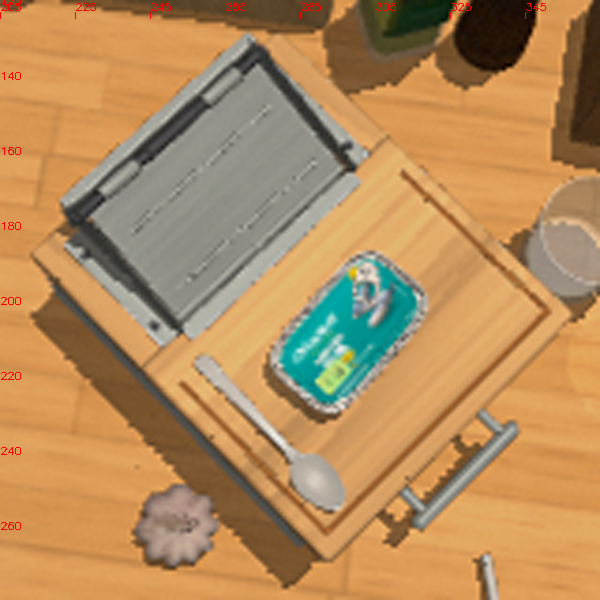

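View pics/scenecrop.png

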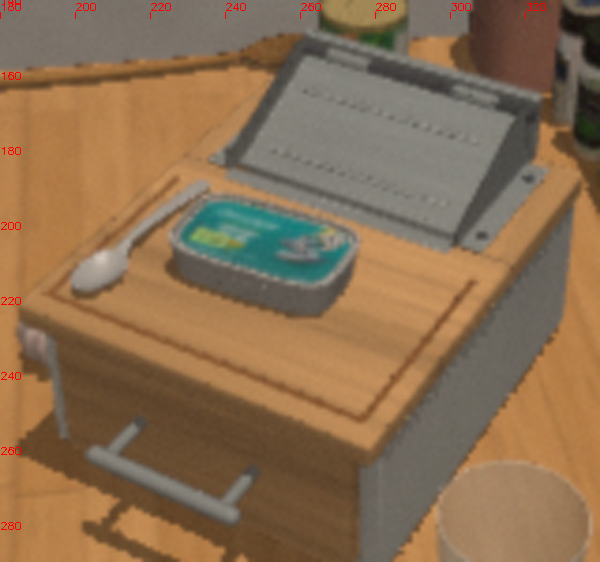

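```bash
cat > meas.py <<'E'
from geo import *
c=load("top"); cr=lambda p:(np.float64(p)/3.75+[205,120])
FL,FR,BL,BR,lipL,lipR=cast(c,cr([[330,558],[572,313],[148,378],[388,138],[190,338],[358,184]]),.13)
print("front w",np.linalg.norm(FL-FR),"seam w",np.linalg.norm(BL-BR),"depth L,R",np.linalg.norm(FL-BL),np.linalg.norm(FR-BR))
yv=(FL-FR)+(BL-BR); xv=(BL-FL)+(BR-FR); print(np.degrees([np.arctan2(yv[1],yv[0])-np.pi/2,np.arctan2(xv[1],xv[0])]))
# yaw
a=np.mean(np.unwrap([np.arctan2(yv[1],yv[0])-np.pi/2,np.arctan2(xv[1],xv[0])],period=2*np.pi))
ex=np.array([np.cos(a),np.sin(a)]); ey=np.array([-ex[1],ex[0]])
O=(FL+FR)[:2]/2+.172*ex; print("yaw",np.degrees(a),"O",O,"O from seam",(BL+BR)[:2]/2)
S=lambda P:(np.atleast_2d(P)[:,:2]-O)@np.c_[ex,ey]*1000
print("lip",S([lipL,lipR]))
hsv=cv2.cvtColor(c["pixels"],cv2.COLOR_RGB2HSV)
m=cv2.inRange(hsv,(78,90,60),(100,255,255)); m[:150]=0
k=max(cv2.findContours(m,0,2)[0],key=cv2.contourArea)
P=S(cast(c,k.reshape(-1,2),.155)); b=cv2.minAreaRect(P.astype(np.float32)); print("teal lid",b)
# tin lid outline by hand
print("tin rim ext pts (z.156)",S(cast(c,cr([[268,365],[335,415],[428,295],[370,252]]),.156)).round())
print("spoon",S(cast(c,cr([[200,358],[345,505],[318,482],[290,455],[285,505]]),.134)).round())
np.savez("st.npz",O=O,a=a)
E
python3 meas.py
```

```text
front w 0.22432435665274864 seam w 0.2283347973457978 depth L,R 0.16060584922341156 0.16696486571929525
[53.07160962 52.92448146]
yaw 52.998045538064204 O [ 0.54517078 -0.04573152] O from seam [ 0.54038738 -0.05242824]
lip [[-10.30984378  76.44222926]
 [-14.67688471 -76.49120509]]
teal lid ((-79.35443115234375, 5.186363220214844), (52.108978271484375, 94.46559143066406), 3.97765851020813)
tin rim ext pts (z.156) [[ -60.   57.]
 [-111.   50.]
 [-100.  -47.]
 [ -55.  -41.]]
spoon [[ -25.   82.]
 [-154.   83.]
 [-133.   84.]
 [-109.   85.]
 [-128.  109.]]
```

```bash
cat >> meas.py <<'E'
print("backplate outer top @.177 (x=105)",S(cast(c,cr([[62,205],[248,35]]),.177)))
print("cheek top back corner z.177 x80", S(cast(c,cr([[78,222],[262,52]]),.177)))
print("strip back/flap lip z.132 x3",S(cast(c,cr([[180,318],[352,170]]),.132)))
d=load("scene"); cs=lambda p:(np.float64(p)/3.75+[180,140])
print("scene: FL,FR,(z.13)",S(cast(d,cs([[18,308],[372,462]]),.13)))
print("scene backplate top",S(cast(d,cs([[308,32],[542,97]]),.177)))
print("scene strip L,R, lip L,R",S(cast(d,cs([[228,168],[452,250],[230,162],[455,240]]),.13)))
hs=cv2.cvtColor(d["pixels"],cv2.COLOR_RGB2HSV); m=cv2.inRange(hs,(78,90,60),(100,255,255)); m[:180]=0;m[230:]=0
k=max(cv2.findContours(m,0,2)[0],key=cv2.contourArea)
print("scene teal",cv2.minAreaRect(S(cast(d,k.reshape(-1,2),.156)).astype(np.float32)))
mk=np.load("st.npz")
im=c["pixels"][:,:,::-1].copy(); 
W=lambda x,y,z:np.r_[O+(x*ex+y*ey)/1000,z/1000]
for X in ([-172,115,130],[-172,-115,130],[0,115,130],[0,-115,130],[90,75,170],[90,-75,170],[3,75,132],[3,-75,132],[105,78,177],[105,-78,177],[-4,78,139],[-4,-78,139]):
    print(X,((proj(c,W(*X))[0]-[205,120])*3.75).round(),((proj(d,W(*X))[0]-[180,140])*3.75).round())
E
python3 meas.py | tail -18
```

```text
[ 99.77941444 -88.93891483]]
scene strip L,R, lip L,R [[ -0.77989208  76.67137016]
 [ -8.22981434 -82.13186069]
 [  5.41112202  79.04650691]
 [  1.21230155 -79.57226679]]
scene teal ((-80.39067077636719, 2.4712066650390625), (49.92963409423828, 92.14417266845703), 3.7017688751220703)
[-172, 115, 130] [328. 563.] [ 10. 303.]
[-172, -115, 130] [573. 308.] [371. 446.]
[0, 115, 130] [136. 368.] [178. 151.]
[0, -115, 130] [382. 131.] [510. 259.]
[90, 75, 170] [ 80. 213.] [301.  48.]
[90, -75, 170] [247.  58.] [514. 108.]
[3, 75, 132] [177. 321.] [233. 163.]
[3, -75, 132] [338. 167.] [449. 233.]
[105, 78, 177] [ 59. 197.] [309.  28.]
[105, -78, 177] [235.  35.] [529.  88.]
[-4, 78, 139] [181. 330.] [223. 158.]
[-4, -78, 139] [350. 167.] [449. 232.]
```

```bash
python3 meas.py | sed -n 4,30p | head -24
```

```text
lip [[-10.30984378  76.44222926]
 [-14.67688471 -76.49120509]]
teal lid ((-79.35443115234375, 5.186363220214844), (52.108978271484375, 94.46559143066406), 3.97765851020813)
tin rim ext pts (z.156) [[ -60.   57.]
 [-111.   50.]
 [-100.  -47.]
 [ -55.  -41.]]
spoon [[ -25.   82.]
 [-154.   83.]
 [-133.   84.]
 [-109.   85.]
 [-128.  109.]]
backplate outer top @.177 (x=105) [[ 99.73657765  80.2495001 ]
 [ 98.89719804 -84.21212328]]
cheek top back corner z.177 x80 [[ 84.65160333  80.72204722]
 [ 84.1942824  -82.24151256]]
strip back/flap lip z.132 x3 [[  3.34250493  72.07043616]
 [ -5.38451476 -80.09447957]]
scene: FL,FR,(z.13) [[-173.44545096  108.05078135]
 [-181.62821856 -120.88570211]]
scene backplate top [[ 99.90135699  75.51032488]
 [ 99.77941444 -88.93891483]]
scene strip L,R, lip L,R [[ -0.77989208  76.67137016]
 [ -8.22981434 -82.13186069]
```

The two views agree within about 5 mm. Averaging the edges moves the origin (-5,-4) mm and puts the yaw near 52.3°. My plan is to straddle the tin along station x, with the front finger opening the flap and the rear one pushing.

```bash
cat > plan.py <<'E'
import numpy as np,sys
from station import r
z=np.load("st.npz"); a0=float(z["a"]); e0=np.array([np.cos(a0),np.sin(a0)]); n0=np.array([-e0[1],e0[0]])
O=z["O"]-.005*e0-.004*n0; a=np.radians(52.3); ex=np.array([np.cos(a),np.sin(a)]); ey=np.array([-ex[1],ex[0]])
def report(tx,ty,tz):
    s=r.sense(); p=np.array(s["tcp_pos"]); R=np.array(s["ee_rot"]); T=np.r_[O+tx/1000*ex+ty/1000*ey,tz/1000]
    q=(p[:2]-O); print("now station mm",(q@ex*1e3).round(1),(q@ey*1e3).round(1),(p[2]*1e3).round(1),"world",p.round(4),"tgt",T.round(4),"units",((T-p)/.03).round(3))
    print("turn",a-np.arctan2(R[1,1],R[0,1]),"F",np.round(s["wrist_force"],2),"t",s["time_s"],"ex unit/mm",(ex/30).round(4),"j",np.round(s["joints"],0))
if __name__=="__main__": report(*map(float,sys.argv[1:4]))
E
python3 plan.py -75 8 240
```

```text
now station mm -647.4 -50.3 238.6 world [ 0.1892 -0.5951  0.2386] tgt [ 0.4932 -0.1066  0.24  ] units [10.132 16.285  0.048]
turn -0.9656088695623969 F [ 0.02 -0.75 -0.18] t 0.1 ex unit/mm [0.0204 0.0264] j [-58.  22.   0.  -0. -68. -15.]
```

servo_tool(
  targets=[
    [0.68,1.09,0.1,-0.09,87],
    [1.36,2.17,0.1,-0.18,87],
    [2.03,3.26,0.1,-0.27,87],
    [2.7,4.34,0.1,-0.36,87],
    [3.38,5.43,0.1,-0.45,87],
  ],
)

```text
time_s: 0.52
tcp_pos: [0.291, -0.431, 0.2421]
ee_rot: [[-0.989, 0.147, -0.001], [0.147, 0.989, 0.001], [0.001, 0.001, -1.0]]
wrist_force: [0.9, 0.6, 1.2]
gripper_width: 0.995
gripper_force: 0.0
```

servo_tool(
  targets=[
    [0.68,1.09,0,-0.09,87],
    [1.36,2.17,0,-0.18,87],
    [2.03,3.26,0,-0.27,87],
    [2.7,4.34,0,-0.36,87],
    [3.38,5.43,0,-0.45,87],
  ],
)

```text
time_s: 0.93
tcp_pos: [0.3925, -0.2679, 0.2424]
ee_rot: [[-0.827, 0.562, -0.0], [0.562, 0.827, 0.0], [0.0, 0.0, -1.0]]
wrist_force: [0.4, 0.1, 0.4]
gripper_width: 0.998
gripper_force: 0.0
```

servo_tool(
  targets=[
    [0.68,1.09,0,-0.03,87],
    [1.36,2.17,0,-0.066,87],
    [2.03,3.26,0,-0.066,87],
    [2.7,4.34,0,-0.066,87],
    [3.37,5.43,0,-0.066,87],
  ],
)

```text
time_s: 1.35
tcp_pos: [0.4936, -0.105, 0.2424]
ee_rot: [[-0.791, 0.611, -0.0], [0.611, 0.791, 0.0], [0.0, -0.0, -1.0]]
wrist_force: [1.2, -0.5, 0.3]
gripper_width: 0.992
gripper_force: 0.0
```

servo_tool(
  targets=[
    [0,0,0,0,87],
    [0,0,0,0,87],
    [0,0,0,0,87],
    [0,0,0,0,87],
    [0,0,0,0,87],
  ],
)

```text
time_s: 1.77
tcp_pos: [0.4926, -0.1079, 0.2425]
ee_rot: [[-0.79, 0.613, -0.0], [0.613, 0.79, -0.0], [0.0, -0.0, -1.0]]
wrist_force: [-0.5, -0.0, 0.1]
gripper_width: 1.001
gripper_force: 0.0
```

```bash
python3 plan.py -75 8 185; python3 cap.py 1; python3 - <<'E'
from geo import *
a=load("scene")["pixels"][130:290,160:360,::-1]; cv2.imwrite("pics/s1.png",cv2.resize(a,None,fx=3.7,fy=3.7,interpolation=2))
E
```

```text
now station mm -76.4 7.7 242.5 world [ 0.4926 -0.1079  0.2425] tgt [ 0.4932 -0.1066  0.185 ] units [ 0.019  0.044 -1.917]
turn 0.0019913950910863676 F [-0.53 -0.01  0.1 ] t 1.7667 ex unit/mm [0.0204 0.0264] j [   6.   10.  -16.   -0.  -64. -134.]
1.8667 [ 0.49276594 -0.10782772  0.24264817] [[-7.90021737e-01  6.13078826e-01  9.30142051e-05]
 [ 6.13078830e-01  7.90021739e-01  2.66131492e-05]
 [-5.71672858e-05  7.80500064e-05 -9.99999995e-01]] [0.61748652 0.79166813 0.17215195] 1.0011120312418675
```

View pics/s1.png

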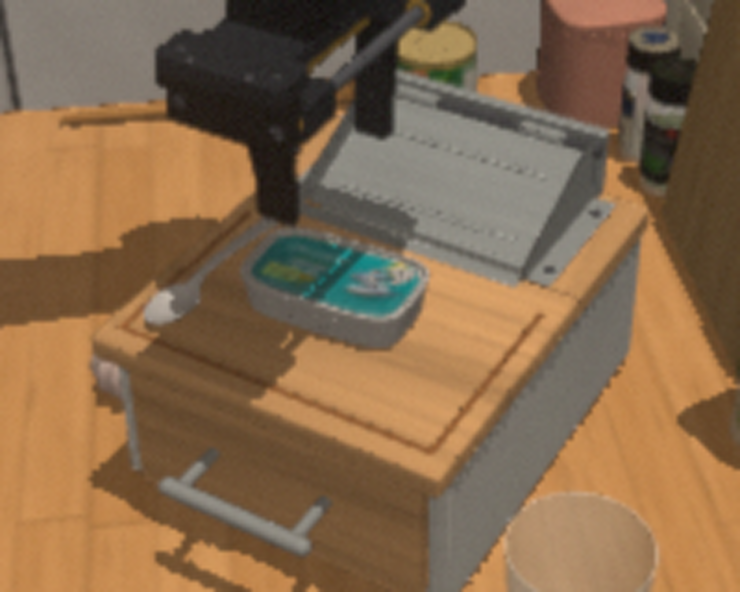

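The open gripper hovers above the board, with its fingertips at crop (278,220) and (375,136), lined up along x. The tin is unmoved. I'll compare the fingertip pixels with the kinematics to check the tin's position relative to the fingers.

```bash
python3 - <<'E'
from geo import *; from plan import O,ex,ey
d=load("scene"); S=lambda P:((P[:,:2]-O)@np.c_[ex,ey]*1000).round(1)
print(S(cast(d,np.array([[278,220],[375,136]])/3.7+[160,130],.2256)))
m=cv2.inRange(cv2.cvtColor(d["pixels"],cv2.COLOR_RGB2HSV),(78,70,30),(100,255,255)); m[:185]=0;m[230:]=0
k=max(cv2.findContours(m,0,2)[0],key=cv2.contourArea)
print(cv2.minAreaRect(S(cast(d,k.reshape(-1,2),.156)).astype(np.float32)))
E
```

```text
[[-127.4    5.3]
 [ -32.6    2. ]]
((-75.25517272949219, 5.472312927246094), (50.49297332763672, 92.568115234375), 2.419534206390381)
```

servo_tool(
  targets=[
    [0,0,-0.4,0,87],
    [0,0,-0.8,0,87],
    [0,0,-1.2,0,87],
    [0,0,-1.6,0,87],
    [0,0,-2.0,0,87],
  ],
)

```text
time_s: 2.28
tcp_pos: [0.493, -0.1076, 0.1822]
ee_rot: [[-0.79, 0.613, 0.0], [0.613, 0.79, 0.0], [-0.0, 0.0, -1.0]]
wrist_force: [0.1, 0.2, 0.4]
gripper_width: 0.998
gripper_force: 0.0
```

servo_tool(
  targets=[
    [0,0,-0.25,0,87],
    [0,0,-0.5,0,87],
    [0,0,-0.75,0,87],
    [0,0,-1.0,0,87],
    [0,0,-1.0,0,87],
  ],
)

```text
time_s: 2.7
tcp_pos: [0.4924, -0.107, 0.1511]
ee_rot: [[-0.791, 0.612, -0.003], [0.612, 0.791, 0.0], [0.002, -0.001, -1.0]]
wrist_force: [0.6, 0.3, -1.1]
gripper_width: 0.998
gripper_force: 0.0
```

```bash
python3 plan.py -75 8 152; python3 cap.py 2; python3 - <<'E'
from geo import *
a=load("scene")["pixels"][130:290,160:360,::-1]; cv2.imwrite("pics/s2.png",cv2.resize(a,None,fx=3.7,fy=3.7,interpolation=2))
E
```

```text
now station mm -75.8 8.4 151.1 world [ 0.4924 -0.107   0.1511] tgt [ 0.4932 -0.1066  0.152 ] units [0.026 0.013 0.029]
turn 0.0007684948906103717 F [ 0.6   0.3  -1.07] t 2.7 ex unit/mm [0.0204 0.0264] j [   6.   15.  -23.   -0.  -51. -134.]
2.8 [ 0.49333417 -0.10697966  0.15249634] [[-7.91140112e-01  6.11634924e-01 -2.07653634e-04]
 [ 6.11634958e-01  7.91140090e-01 -1.91775602e-04]
 [ 4.69864585e-05 -2.78729593e-04 -9.99999960e-01]] [0.36716311 0.4843998  0.31307852] 1.0024736883615262
```

View pics/s2.png

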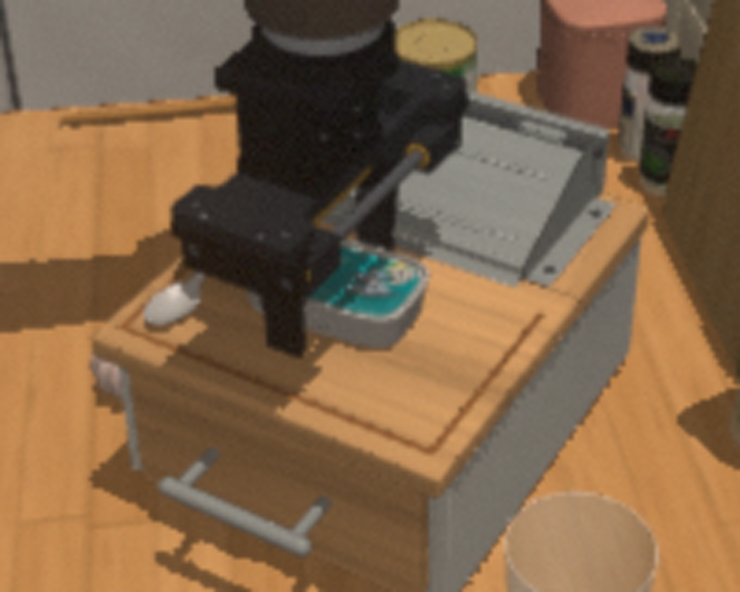

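The fingers straddle the tin, with the rear tip behind it at crop (285,345), and it hasn't moved. Now I'll push gently along +x.

servo_tool(
  targets=[
    [0.08,0.106,0,0,87],
    [0.16,0.21,0,0,87],
    [0.245,0.317,0,0,87],
    [0.326,0.42,0,0,87],
    [0.41,0.53,0,0,87],
  ],
)

```text
time_s: 3.22
tcp_pos: [0.5057, -0.0907, 0.1527]
ee_rot: [[-0.791, 0.611, -0.0], [0.611, 0.791, -0.0], [0.0, -0.0, -1.0]]
wrist_force: [-0.6, -0.3, 0.6]
gripper_width: 0.999
gripper_force: 0.5
```

servo_tool(
  targets=[
    [0.08,0.106,0,0,87],
    [0.16,0.21,0,0,87],
    [0.245,0.317,0,0,87],
    [0.326,0.42,0,0,87],
    [0.41,0.53,0,0,87],
  ],
)

```text
time_s: 3.63
tcp_pos: [0.5179, -0.075, 0.1526]
ee_rot: [[-0.791, 0.612, -0.0], [0.612, 0.791, -0.0], [0.0, -0.001, -1.0]]
wrist_force: [-1.4, -2.1, 0.5]
gripper_width: 0.999
gripper_force: 1.2
```

servo_tool(
  targets=[
    [0.08,0.106,0,0,87],
    [0.16,0.21,0,0,87],
    [0.245,0.317,0,0,87],
    [0.326,0.42,0,0,87],
    [0.326,0.42,0,0,87],
  ],
)

```text
time_s: 4.05
tcp_pos: [0.528, -0.062, 0.1525]
ee_rot: [[-0.791, 0.611, 0.0], [0.611, 0.791, 0.0], [0.0, 0.0, -1.0]]
wrist_force: [-1.9, -1.0, 2.0]
gripper_width: 0.999
gripper_force: 1.1
```

```bash
python3 plan.py 20 8 152; python3 cap.py 3; python3 - <<'E'
from geo import *
a=load("scene")["pixels"][130:290,160:360,::-1]; b=load("top")["pixels"][120:280,205:365,::-1]
cv2.imwrite("pics/s3.png",cv2.resize(np.hstack([a,b]),None,fx=2.2,fy=2.2,interpolation=2))
E
```

```text
now station mm -18.4 7.7 152.5 world [ 0.528  -0.062   0.1525] tgt [ 0.5513 -0.0314  0.152 ] units [ 0.774  1.018 -0.016]
turn -0.0001997371976455442 F [-1.88 -1.03  2.01] t 4.05 ex unit/mm [0.0204 0.0264] j [  11.   18.  -20.   -0.  -53. -138.]
4.15 [ 0.52799606 -0.06205462  0.15256397] [[-7.91257512e-01  6.11482578e-01  7.78621440e-04]
 [ 6.11483020e-01  7.91257336e-01  5.86886569e-04]
 [-2.57219014e-04  9.40492196e-04 -9.99999525e-01]] [-2.08981109 -0.57720112  1.94768362] 0.9999823243567824
```

View pics/s3.png

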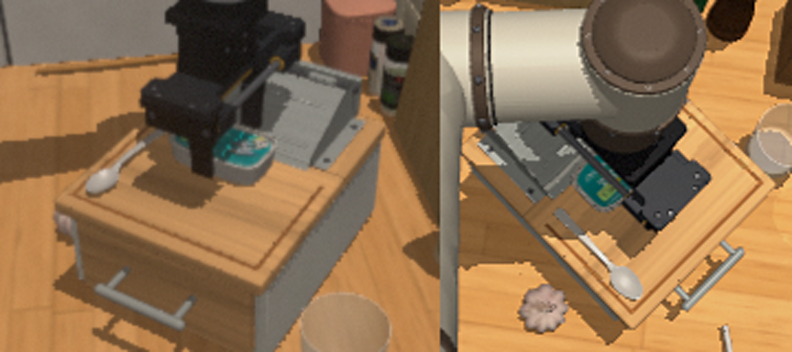

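The flap is being pushed in, and the tin follows square against the rear finger. The spoon hasn't moved. I'll continue to a solid opening and hold there.

servo_tool(
  targets=[
    [0.08,0.106,0,0,87],
    [0.16,0.21,0,0,87],
    [0.245,0.317,0,0,87],
    [0.326,0.42,0,0,87],
    [0.326,0.42,0,0,87],
  ],
)

```text
time_s: 4.57
tcp_pos: [0.5377, -0.0494, 0.1524]
ee_rot: [[-0.791, 0.611, -0.0], [0.611, 0.791, -0.0], [0.0, -0.0, -1.0]]
wrist_force: [-2.9, -1.3, 1.8]
gripper_width: 0.999
gripper_force: 1.5
```

servo_tool(
  targets=[
    [0,0,0,0,87],
    [0,0,0,0,87],
    [0.05,0.066,0,0,87],
    [0.1,0.132,0,0,87],
    [0.1,0.132,0,0,87],
  ],
)

```text
time_s: 4.98
tcp_pos: [0.5403, -0.0459, 0.1524]
ee_rot: [[-0.791, 0.612, -0.001], [0.612, 0.791, -0.0], [0.0, -0.001, -1.0]]
wrist_force: [-2.2, -2.9, 1.0]
gripper_width: 1.001
gripper_force: 1.9
```

servo_tool(
  targets=[
    [0.06,0.08,0,0,87],
    [0.12,0.16,0,0,87],
    [0.18,0.238,0,0,87],
    [0.24,0.317,0,0,87],
    [0.24,0.317,0,0,87],
  ],
)

```text
time_s: 5.4
tcp_pos: [0.547, -0.0367, 0.1521]
ee_rot: [[-0.791, 0.612, -0.002], [0.612, 0.791, -0.001], [0.001, -0.002, -1.0]]
wrist_force: [-2.7, -3.4, 2.8]
gripper_width: 1.0
gripper_force: 2.4
```

```bash
python3 plan.py 20 8 152; python3 cap.py 4; python3 - <<'E'
from geo import *
a=load("scene")["pixels"][130:290,160:360,::-1]; b=load("top")["pixels"][120:280,205:365,::-1]
cv2.imwrite("pics/s4.png",cv2.resize(np.hstack([a,b]),None,fx=2.2,fy=2.2,interpolation=2))
E
```

```text
now station mm 13.2 8.2 152.1 world [ 0.547  -0.0367  0.1521] tgt [ 0.5513 -0.0314  0.152 ] units [ 0.142  0.175 -0.005]
turn 0.00027484388617160516 F [-2.75 -3.36  2.78] t 5.4 ex unit/mm [0.0204 0.0264] j [  13.   19.  -17.    0.  -53. -141.]
5.5 [ 0.54696609 -0.03669192  0.15215005] [[-7.90969539e-01  6.11852770e-01 -1.83752315e-03]
 [ 6.11854372e-01  7.90970316e-01 -4.30814008e-04]
 [ 1.18983152e-03 -1.46505733e-03 -9.99998219e-01]] [-3.18910775 -4.10085295  1.43700081] 1.002081259426337
```

View pics/s4.png

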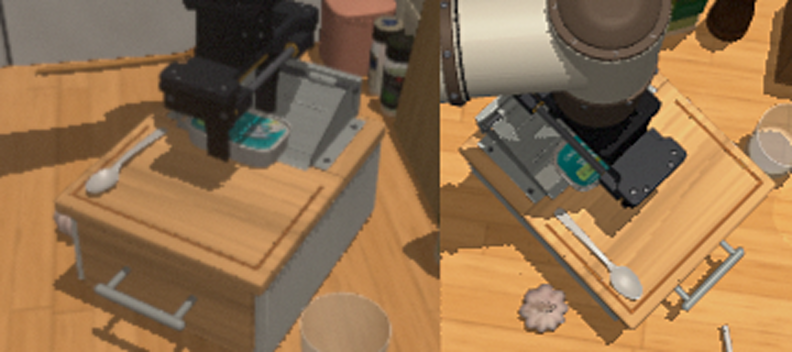

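The flap is well open and the tin's front is over the edge, but it hasn't tipped yet. I'll creep on and watch the force.

servo_tool(
  targets=[
    [0.03,0.04,0,0,87],
    [0.06,0.08,0,0,87],
    [0.09,0.12,0,0,87],
    [0.12,0.16,0,0,87],
    [0.12,0.16,0,0,87],
  ],
)

```text
time_s: 5.92
tcp_pos: [0.55, -0.0322, 0.1517]
ee_rot: [[-0.791, 0.612, -0.004], [0.612, 0.791, -0.001], [0.002, -0.003, -1.0]]
wrist_force: [-3.5, -5.3, 0.1]
gripper_width: 0.998
gripper_force: 2.5
```

servo_tool(
  targets=[
    [0.02,0.026,0,0,87],
    [0.04,0.053,0,0,87],
    [0.04,0.053,0,0,87],
    [0.04,0.053,0,0,87],
    [0.04,0.053,0,0,87],
  ],
)

```text
time_s: 6.33
tcp_pos: [0.5509, -0.0309, 0.1516]
ee_rot: [[-0.791, 0.612, -0.004], [0.612, 0.791, -0.001], [0.003, -0.004, -1.0]]
wrist_force: [-3.9, -4.7, -0.4]
gripper_width: 0.999
gripper_force: 2.7
```

```bash
python3 plan.py 20 8 152; python3 cap.py 5; python3 - <<'E'
from geo import *
a=load("scene")["pixels"][130:290,160:360,::-1]; b=load("top")["pixels"][120:280,205:365,::-1]
cv2.imwrite("pics/s5.png",cv2.resize(np.hstack([a,b]),None,fx=2.2,fy=2.2,interpolation=2))
for n in("scene","top"):
    m=cv2.inRange(cv2.cvtColor(load(n)["pixels"],cv2.COLOR_RGB2HSV),(78,70,30),(100,255,255)); m[:150]=0;m[230:]=0;m[:,:200]=0;m[:,350:]=0;print(n,(m>0).sum())
E
```

```text
now station mm 20.2 8.6 151.6 world [ 0.5509 -0.0309  0.1516] tgt [ 0.5513 -0.0314  0.152 ] units [ 0.014 -0.018  0.013]
turn 0.0009577534471508775 F [-3.87 -4.71 -0.43] t 6.3333 ex unit/mm [0.0204 0.0264] j [  14.   20.  -17.    0.  -54. -141.]
6.4333 [ 0.5508255  -0.03086166  0.15162446] [[-0.79069575  0.61219469 -0.00422909]
 [ 0.61220374  0.79069915 -0.00120009]
 [ 0.00260925 -0.00353797 -0.99999034]] [-3.71976387 -4.54427017  0.01516749] 0.9990131906736233
scene 171
top 184
```

View pics/s5.png

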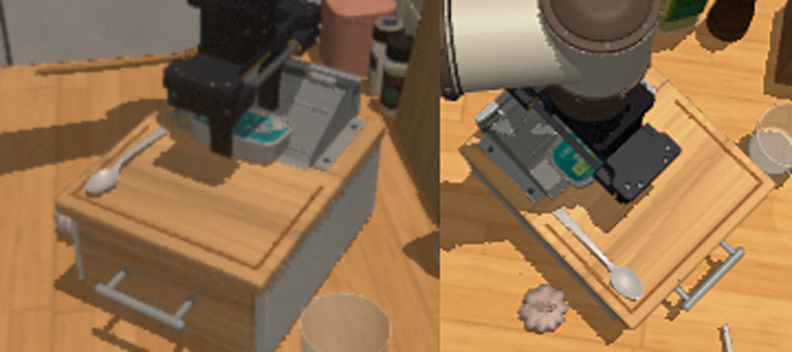

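The tin is on the brink. I'll advance 3 mm more. Then I'll narrow the opening slightly while moving forward, which keeps the front finger still and lets the rear one push further.

servo_tool(
  targets=[
    [0.02,0.026,0,0,87],
    [0.04,0.053,0,0,87],
    [0.06,0.08,0,0,87],
    [0.06,0.08,0,0,87],
    [0.06,0.08,0,0,87],
  ],
)

```text
time_s: 6.85
tcp_pos: [0.5523, -0.0286, 0.1514]
ee_rot: [[-0.791, 0.612, -0.005], [0.612, 0.791, -0.002], [0.003, -0.004, -1.0]]
wrist_force: [-4.3, -5.6, -0.4]
gripper_width: 1.003
gripper_force: 2.9
```

servo_tool(
  targets=[
    [0.02,0.026,0,0,85],
    [0.04,0.053,0,0,83],
    [0.06,0.08,0,0,81],
    [0.08,0.106,0,0,79],
    [0.08,0.106,0,0,79],
  ],
)

```text
time_s: 7.27
tcp_pos: [0.5551, -0.0251, 0.1514]
ee_rot: [[-0.791, 0.612, -0.004], [0.612, 0.791, -0.001], [0.003, -0.003, -1.0]]
wrist_force: [-1.2, -0.7, 0.2]
gripper_width: 0.916
gripper_force: 0.0
```

```bash
python3 plan.py 20 8 152; python3 cap.py 6; python3 - <<'E'
from geo import *
a=load("scene")["pixels"][130:290,160:360,::-1]; b=load("top")["pixels"][120:280,205:365,::-1]
cv2.imwrite("pics/s6.png",cv2.resize(np.hstack([a,b]),None,fx=2.2,fy=2.2,interpolation=2))
for n in("scene","top"):
    m=cv2.inRange(cv2.cvtColor(load(n)["pixels"],cv2.COLOR_RGB2HSV),(78,70,30),(100,255,255)); m[:150]=0;m[230:]=0;m[:,:200]=0;m[:,350:]=0;print(n,(m>0).sum())
E
```

```text
now station mm 27.3 8.8 151.4 world [ 0.5551 -0.0251  0.1514] tgt [ 0.5513 -0.0314  0.152 ] units [-0.129 -0.209  0.02 ]
turn 0.0009738997035072527 F [-1.24 -0.73  0.15] t 7.2667 ex unit/mm [0.0204 0.0264] j [  14.   20.  -16.   -0.  -54. -142.]
7.3667 [ 0.55530773 -0.02506963  0.15173945] [[-7.90777712e-01  6.12092943e-01 -3.58317917e-03]
 [ 6.12099155e-01  7.90780519e-01 -8.91420799e-04]
 [ 2.28787591e-03 -2.89817664e-03 -9.99993183e-01]] [-4.26482162 -5.01275931  0.42683659] 0.9117234826637753
scene 0
top 0
```

The teal lid has gone from both views and the spring load has dropped, so the tin has fallen. I'll back out along -x so the flap closes behind the finger, then rise.

servo_tool(
  targets=[
    [-0.15,-0.2,0,0,79],
    [-0.35,-0.453,0,0,79],
    [-0.55,-0.71,0,0,79],
    [-0.75,-0.97,0,0,79],
    [-0.95,-1.23,0,0,79],
  ],
)

```text
time_s: 7.78
tcp_pos: [0.5284, -0.0618, 0.1531]
ee_rot: [[-0.791, 0.612, 0.003], [0.612, 0.791, 0.001], [-0.002, 0.002, -1.0]]
wrist_force: [-0.1, -0.5, 1.8]
gripper_width: 0.906
gripper_force: 0.9
```

servo_tool(
  targets=[
    [-0.2,-0.26,0,0,79],
    [-0.45,-0.58,0,0,79],
    [-0.7,-0.906,0,0,79],
    [-0.95,-1.23,0,0,79],
    [-1.1,-1.42,0,0,79],
  ],
)

```text
time_s: 8.2
tcp_pos: [0.4932, -0.1053, 0.152]
ee_rot: [[-0.79, 0.613, -0.002], [0.613, 0.79, 0.0], [0.002, -0.001, -1.0]]
wrist_force: [0.6, 1.2, -0.1]
gripper_width: 0.904
gripper_force: 0.0
```

servo_tool(
  targets=[
    [0,0,0.5,0,79],
    [0,0,1.2,0,79],
    [0,0,2.0,0,79],
    [0,0,3.0,0,79],
    [0,0,4.0,0,79],
  ],
)

```text
time_s: 8.62
tcp_pos: [0.4941, -0.1045, 0.2731]
ee_rot: [[-0.791, 0.612, -0.002], [0.612, 0.791, -0.0], [0.002, -0.001, -1.0]]
wrist_force: [1.2, 0.3, -0.9]
gripper_width: 0.906
gripper_force: 0.0
```

servo_tool(
  targets=[
    [-0.7,-0.9,0,0,79],
    [-1.4,-1.8,0,0,79],
    [-2.1,-2.7,0,0,79],
    [-2.8,-3.6,0,0,79],
    [-3.5,-4.5,0,0,79],
  ],
)

```text
time_s: 9.03
tcp_pos: [0.3883, -0.24, 0.2723]
ee_rot: [[-0.791, 0.611, -0.0], [0.611, 0.791, 0.0], [0.0, -0.0, -1.0]]
wrist_force: [0.1, -0.2, 0.3]
gripper_width: 0.91
gripper_force: 0.0
```

servo_tool(
  targets=[
    [-0.7,-0.9,0,0,79],
    [-1.4,-1.8,0,0,79],
    [-1.4,-1.8,0,0,79],
    [-1.4,-1.8,0,0,79],
    [-1.4,-1.8,0,0,79],
  ],
)

```text
time_s: 9.45
tcp_pos: [0.3478, -0.293, 0.2723]
ee_rot: [[-0.791, 0.612, -0.0], [0.612, 0.791, 0.0], [0.0, 0.0, -1.0]]
wrist_force: [0.8, 0.3, -0.5]
gripper_width: 0.911
gripper_force: 0.0
```

```bash
python3 cap.py 7; python3 - <<'E'
from geo import *
a=load("scene")["pixels"][130:290,160:360,::-1]; b=load("top")["pixels"][120:280,205:365,::-1]
cv2.imwrite("pics/s7.png",cv2.resize(np.hstack([a,b]),None,fx=2.2,fy=2.2,interpolation=2))
E
```

```text
9.55 [ 0.34849487 -0.29245599  0.27239688] [[-7.91750632e-01  6.10844431e-01 -1.33531308e-04]
 [ 6.10844397e-01  7.91750637e-01  2.26762224e-04]
 [ 2.44239940e-04  9.79722828e-05 -9.99999965e-01]] [ 0.8561876  -0.14505705 -0.02431941] 0.9108465713548501
```

View pics/s7.png

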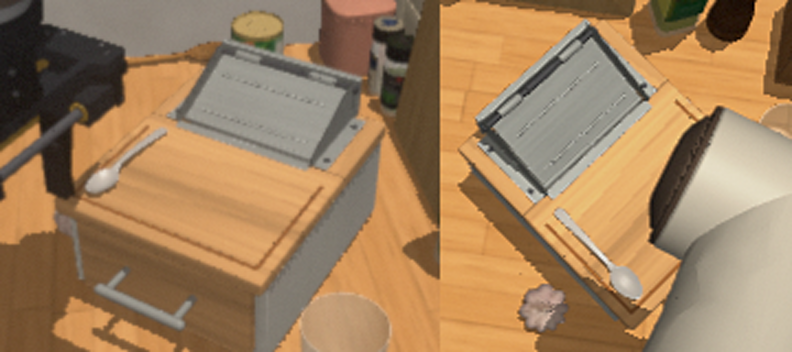

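The tin is gone and the flap is closed. The spoon, garlic and tumbler haven't moved, and the arm is clear of everything. Handing in.

```bash
python3 -c "
from station import r
print(r.finish_job())"
```

```text
the job is handed in; nothing more can be done
None
```

The job is handed in (no verdict was returned): the tin dropped through the flap out of sight (I couldn't see inside the drawer), the flap closed by itself, and the teaspoon, garlic and tumbler look unmoved.

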